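Hold a power module flat on its heatsink for the screws

ROBOT

A 6-joint arm with a two-finger parallel gripper is mounted at the origin on a cart in front of the work surface, level with it; the furniture and walls round the work are solid. World frame = base frame: x ahead of the robot, y to its left, z up, the work surface at z = 0. Lengths are in m, angles in rad, forces in N, time in s.
With the tool pointing down it reaches from about 0.375 to 0.9 m from the base axis. Payload 3.1 kg.
Tool frame: the origin (TCP) lies at the very end of the fingers, on their centre line; the grasp point (between the pads) lies 19 mm behind it (grip_depth is the distance from the TCP to the grasp point, in m); z points along the fingers, y is the line along which they close (so a half turn about z gives the same grasp; the last joint's range is limited). The gripper opens to 85 mm and grips with 20 to 120 N. Pads are 22 mm wide; open, the fingers measure 114 mm over their backs; the gripper's body (76 mm by 85 mm) begins 54 mm behind the grasp point. The pads swing forward as they close: fully open they stand 13 mm farther back than shut.
Start: joints at [1.081, 0.527, 1.433, -0, 1.181, -0.178], TCP at [0.191, 0.595, 0.231] pointing down, gripper open.
Joint ranges: [-3.08, 3.08], [-0.75, 2.2], [0.22, 2.44], [-1.43, 4.57], [0, 2.65], [-2.85, 2.85]. Speed limits (rad/s): [2.79, 2.79, 3.14, 3.14, 3.14, 3.14].

INTERFACE

Orientations are given as a unit quaternion [x, y, z, w].
In Python, from station import * gives the robot as it stands.
- The arm moves only by the tool apply_moves, never from a script. Its argument "plan" is a list of rows, each a list of 7 numbers: the shift along the tool's x, y, z in m, then the turn, a rotation vector about the tool's x, y, z in rad, then the gripper command: -1 is fully open, 1 is shut, values between are in proportion. In form: [[dx, dy, dz, wx, wy, wz, jaw], ...]. A call has 1 to 8 rows; each row shifts and turns the commanded pose from where the row before left it, along the tool's axes as they then stand; what a row does not reach is not made up. A row lasts 1/8 s, in which the tool goes at most 62.5 mm and 10.7 degrees, less where a joint would pass 70% of its speed; a pose out of reach is approached as far as the arm can. A call is refused whole if a number of a shift passes 0.0625 or a number of a turn 0.188, either way. A call with a gripper value outside its range is refused whole. The fingers move at their own pace and stop on an object; "force" is the grip in N (left out, the last holds). Time passes only in rows, so rows that do not move let the fingers close. It gives the time, the measured TCP pose, the force, the opening and the grip force at its end, in the units of the state.
- sense(): the state, without advancing time (a new reading comes with each control period).
- snapshot(name): name is "scene" or "side" or "wrist"; returns the picture (480x640x3 uint8, red, green, blue); there is no depth.
- calibration(name): a dict with "camera_matrix" (3x3 intrinsics, pixels), "R" (3x3) and "t" (3): a world point X has camera coordinates R X + t; the wrist camera has in their place "mount" (4x4, takes a point from camera to tool coordinates, whose origin is the TCP and whose axes are the flange's). Camera axes: x right, y down, z forward; pixel columns grow to the right and rows downward; lengths in m; the calibration is good to about 2 mm. A picture is of the moment at which its call begins: read the wrist's pose just before it. calibration takes no time and is no camera call.
- sign_off(): hands the job in; it is judged then, once.
The state is a dict: "t": time; "q": joint angles; "qd": joint speeds; "tau": joint torques, N m; "tcp_pos": TCP position; "tool_rot": TCP orientation; "force": force on the tool from outside, world axes, zero at the start; "ft_torque": the same for the moment, N m; "finger_gap": opening from 0.0 (shut) to 1.0 (fully open); "gripper_force": force on a finger pad.
Only numpy, scipy, OpenCV 4.12 (cv2) and the standard library are available. Lean on these libraries where they do the work, as an engineer would, in place of code of your own. Each camera call takes 0.05 s, during which the arm holds its last target. There are 200 camera calls.

TASK

Hold the black power module flat on the upright finned heatsink in the jig, ready for a colleague to screw it on. Pull the jig's locating pin right out by its knob, set the module on the jig plate and slide it back between the two blocks until its aluminium base plate lies flat on the heatsink, then push the knob fully home so that the pin enters the socket in the module's end. Last, push with the fingertips on the module's front, straight towards the heatsink, so that a steady 12 newtons or so (between 6 and 20) bears on the heatsink, and finish while still pressing like that, without letting go; leave the loose pump bottle, tape roll and carton where they are.

Things in the scene. Friction and masses are not known exactly. Their poses are not given: they have to be found in the camera images.
- module: The loose power module, about 0.26 kg: black housing 30 (x) x 80 (y) x 40 mm high with three brass screw terminals on top, on an aluminium base plate 4 x 100 x 40 mm that forms its back (+x) and sticks out 10 mm past each end as ears. Origin: centre of the underside; front face at x = -17, plate's back face at x = +17 mm. Socket in the +y end: 12 x 12 mm, 22 deep, centre x = -2, z = 20 mm.
- heatsink: The upright finned heatsink on the jig, 134 mm wide, 72 high. Origin: middle of the lower edge of its flat front face, level with the jig plate's top, 12 mm above the bench. +x points into the heatsink (the way to press), z up, y along the face. Seated, the module's origin is at x = -17, y = 0 (+-2), z = 0 mm here, same yaw; friction on the plate can eat up to 4 N of a push.
- jig: The fixed jig round the heatsink (its yaw varies): origin on the bench under the heatsink's face. Two steel blocks guide the module's ends, from x = -36 to -2 mm, inner faces at y = -52 (block 26 mm high) and y = +52 (36 mm high, 28 thick, carries the pin), 104 mm apart; before them flared steel strips 18 mm high widen the mouth to 123 mm at x = -56. The plate is open from there to x = -96.
- pin_knob (a point): Centre of the black knob of the locating pin: 25 mm diameter, 25 mm long along the jig's y, its axis 32 mm above the bench. It stands outside the +y block with 12 mm of brass bushing and bare 8 mm rod between block and knob when home; nothing below it but the bench.
- locating_pin (a joint): How far the locating pin is pulled out, m: 0 = home (nose 26 mm inside the guide channel, in the way of a module), 0.030 = right out (nose clear of the channel). It slides along the jig's +y by its knob. Friction about 1 N; a spring ball detent half-way (0.010 to 0.020) takes about 6 N to pass either way; it stays where it is left.
- pin_nose (a point): Tip of the 8 mm locating pin, tapered over its last 6 mm; axis 19 mm ahead of the heatsink's face, 20 mm above the jig plate. It moves with the pin.
- alcohol_dispenser: Loose clear pump bottle with a white head, 71 mm across, 105 mm high; origin under its centre. Leave it alone.
- tape_roll: Loose roll of tan masking tape lying flat, 100 mm across, 25 mm high; origin under its centre. Leave it alone.
- parts_carton: Loose small purple and green carton, 34 x 52 x 14 mm; origin under its centre. Leave it alone.

How it is judged:
By the outcome, as a careful person would: the job done as asked, in the order asked, and still so for the second after the job is handed in, while the arm keeps its last pose, push and grip.
It also fails if it takes over 72 s, if anything falls off the work surface, if the arm or the gripper's body presses on something with over 40 N, if the wrist force passes 120 N, or if a joint passes its speed limit or range.

## Working session

There is one attempt and no reset: what is moved stays moved. The work goes in short steps, Python scripts to look and compute and a tool call to move; the robot and the scene stay as the last step left them, time stands still between calls to the robot, and variables do not carry over. Pictures are saved under pics/ and viewed, at most 10 in all, crops included, and the job is handed in when it is done.

Besides the shell and the picture viewer there is one more tool, called after ">>>" as a command line: name --pt "numbers of a row" for each row, then --argument value for the rest. apply_moves: Moves the arm, as the interface text tells. Its arguments: {"type":"object","properties":{"plan":{"type":"array"},"force":{"type":"number"}},"required":["plan"]}

```bash
mkdir -p pics; ls; python3 - <<'E'
from station import *
import cv2,numpy as np
s=sense();print(s)
for n in("scene","side","wrist"):
    c=calibration(n);print(n,{k:np.round(v,4).tolist() for k,v in c.items()})
    cv2.imwrite(f"pics/{n}0.png",snapshot(n)[:,:,::-1])
E
```

```text
pics
{'t': 0.0, 'q': array([ 1.08154032e+00,  5.28486175e-01,  1.43392153e+00, -1.38920155e-05,
        1.18138629e+00, -1.78487109e-01]), 'qd': array([ 1.62708841e-03,  7.97767295e-04,  6.75951267e-05,  1.16172133e-03,
       -4.99447407e-04, -1.15491289e-03]), 'tau': array([-7.81931976e-04, -4.42340326e+01, -1.78025848e+01, -2.25634599e-04,
        8.33624712e-03,  1.84509713e-05]), 'tcp_pos': array([0.19074138, 0.59442248, 0.23031521]), 'tool_rot': array([ 1.54757220e-01,  9.87951918e-01, -1.04199480e-03, -3.54624095e-04]), 'force': array([ 0.06486455,  0.12050574, -1.00229103]), 'ft_torque': array([ 0.0260651 ,  0.0376361 , -0.00591904]), 'gripper_force': 0.0, 'finger_gap': 1.001521100220329}
scene {'camera_matrix': [[476.5556, 0.0, 321.4365], [0.0, 476.5556, 240.348], [0.0, 0.0, 1.0]], 'R': [[0.7513, -0.6599, 0.0041], [-0.415, -0.4774, -0.7745], [0.5131, 0.5802, -0.6326]], 't': [-0.358, 0.3271, 0.7323]}
side {'camera_matrix': [[491.6914, 0.0, 321.7912], [0.0, 491.6914, 237.0089], [0.0, 0.0, 1.0]], 'R': [[0.4402, -0.8979, -0.004], [-0.6149, -0.2982, -0.73], [0.6543, 0.3238, -0.6834]], 't': [-0.1392, 0.4146, 0.8588]}
wrist {'camera_matrix': [[365.1998, 0.0, 323.4431], [0.0, 365.1998, 237.0835], [0.0, 0.0, 1.0]], 'mount': [[0.001, -0.9467, -0.3221, 0.0829], [1.0, 0.0007, 0.0008, -0.0018], [-0.0005, -0.3221, 0.9467, -0.1429], [0.0, 0.0, 0.0, 1.0]]}
```

View pics/scene0.png

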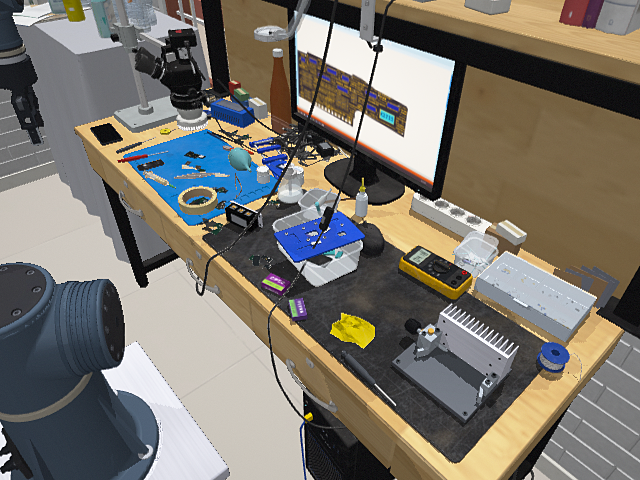

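View pics/side0.png

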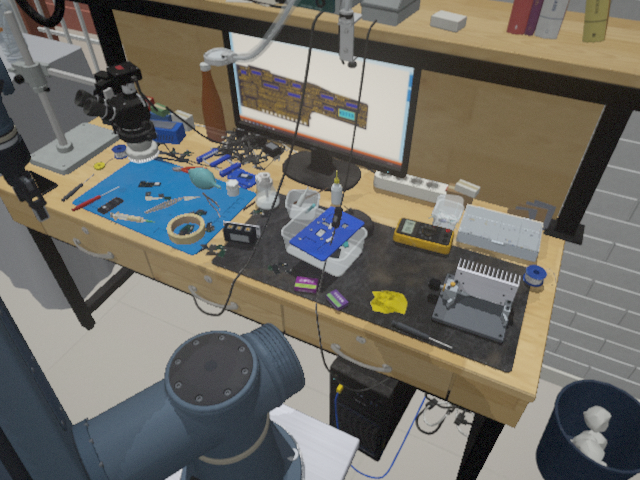

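The scene view shows the module at about (241,213), the jig plate around (455,370) and the knob at (411,326). In the side view they are at (240,232), (475,310) and (434,285). I'll zoom in on these next.

```bash
cat > h.py <<'E'
from station import *
import cv2,numpy as np
from scipy.spatial.transform import Rotation as Ro
def cam(n,s=None):
    c=calibration(n);K=np.array(c["camera_matrix"])
    if n=="wrist":
        T=np.eye(4);T[:3,:3]=Ro.from_quat(s["tool_rot"]).as_matrix();T[:3,3]=s["tcp_pos"]
        M=T@np.array(c["mount"]);R=M[:3,:3].T;return K,R,-R@M[:3,3]
    return K,np.array(c["R"]),np.array(c["t"])
def ray(C,u,v,z):
    K,R,t=C;o=-R.T@t;d=R.T@np.linalg.inv(K)@[u,v,1];return o+d*(z-o[2])/d[2]
def proj(C,X):
    K,R,t=C;p=K@(R@np.array(X)+t);return p[:2]/p[2]
def tri(Cs,uvs):
    A=[]
    for (K,R,t),(u,v) in zip(Cs,uvs):
        P=K@np.c_[R,t];A+= [u*P[2]-P[0],v*P[2]-P[1]]
    A=np.array(A);return np.linalg.lstsq(A[:,:3],-A[:,3],rcond=None)[0]
E
python3 - <<'E'
from h import *
a=cv2.imread("pics/scene0.png");b=cv2.imread("pics/side0.png")
def t(i,x,y,w,h):return cv2.resize(i[y:y+h,x:x+w],(400,300),interpolation=cv2.INTER_CUBIC)
m=np.vstack([np.hstack([t(a,380,295,160,120),t(b,410,245,120,90)]),np.hstack([t(a,210,185,80,60),t(b,210,205,80,60)])])
cv2.imwrite("pics/m0.png",m)
A=cam("scene");B=cam("side")
print(tri([A,B],[(241,213),(240,232)]),tri([A,B],[(411,326),(434,285)]),ray(A,241,213,.03))
for p in((393,362),(463,418)):print(ray(A,*p,.012))
E
```

```text
[0.50037181 0.32452389 0.03581387] [ 0.5412708  -0.17747372  0.03483158] [0.50821601 0.33524274 0.03      ]
[ 0.47150038 -0.19922836  0.012     ]
[ 0.4752824  -0.34671344  0.012     ]
```

View pics/m0.png

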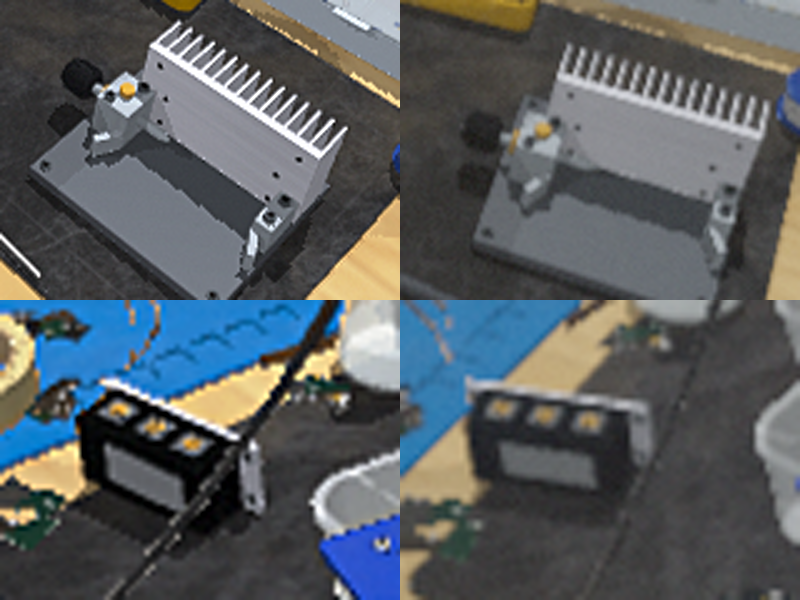

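View pics/wrist0.png

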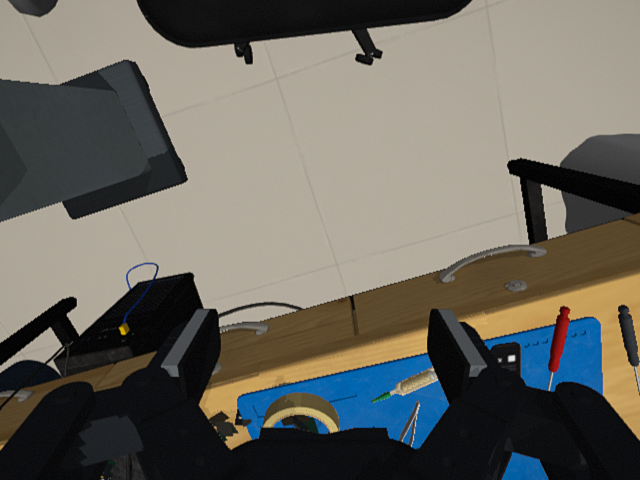

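The tiles give jig plate front corners near (393,362) and (463,418) in scene, so jig yaw is about 1.5°. The module faces roughly the same way. The wrist view shows mostly the fingers and the desk edge. Next I'll move above the jig for a close wrist look.

```bash
cat >> h.py <<'E'
def rows(wps,s=None,n=None):
    """wps: (x,y,z,tool_x_angle_deg,n): prints per-row tool shift + wz (tool down)"""
    s=s or sense();p=s["tcp_pos"];R=Ro.from_quat(s["tool_rot"]);
    for x,y,z,a,n in wps:
        c,w=np.cos(np.radians(a)),np.sin(np.radians(a))
        T=Ro.from_matrix(np.array([[c,w,0],[w,-c,0],[0,0,-1]]))
        rv=(R.inv()*T).as_rotvec()/n;d=(np.array([x,y,z])-p)/n
        for k in range(n):
            print(np.round(np.r_[R.inv().apply(d),rv],4).tolist());R=R*Ro.from_rotvec(rv)
        print('-');p=np.array([x,y,z])
def st():
    s=sense();m=Ro.from_quat(s["tool_rot"]).as_matrix();print(round(s["t"],2),np.round(s["tcp_pos"],4),"ang",np.round(np.degrees(np.arctan2(m[1,0],m[0,0])),2),"tilt",np.round(m[:2,2],4),"F",np.round(s["force"],2),s["finger_gap"].round(3),round(float(s["gripper_force"]),1),np.round(s["q"],2));return s
E
python3 - <<'E'
from h import *
rows([(.35,.25,.35,126,8),(.5,-.33,.35,91.5,12)])
E
```

```text
[-0.0321, -0.035, -0.0149, -0.0002, 0.0, 0.079]
[-0.0348, -0.0323, -0.0149, -0.0002, 0.0, 0.079]
[-0.0372, -0.0295, -0.0149, -0.0002, 0.0, 0.079]
[-0.0394, -0.0264, -0.0149, -0.0002, 0.0, 0.079]
[-0.0414, -0.0232, -0.0149, -0.0002, 0.0, 0.079]
[-0.0431, -0.0199, -0.0149, -0.0002, 0.0, 0.079]
[-0.0445, -0.0164, -0.0149, -0.0002, 0.0, 0.079]
[-0.0457, -0.0129, -0.0149, -0.0002, 0.0, 0.079]
-
[-0.0464, -0.0183, -0.0, 0.0, -0.0, 0.0502]
[-0.0473, -0.0159, -0.0, 0.0, -0.0, 0.0502]
[-0.048, -0.0136, -0.0, 0.0, -0.0, 0.0502]
[-0.0487, -0.0111, -0.0, 0.0, -0.0, 0.0502]
[-0.0492, -0.0087, -0.0, 0.0, -0.0, 0.0502]
[-0.0495, -0.0062, -0.0, 0.0, -0.0, 0.0502]
[-0.0498, -0.0037, -0.0, 0.0, -0.0, 0.0502]
[-0.0499, -0.0012, -0.0, 0.0, -0.0, 0.0502]
[-0.0499, 0.0013, -0.0, 0.0, -0.0, 0.0502]
[-0.0498, 0.0038, -0.0, 0.0, -0.0, 0.0502]
[-0.0495, 0.0063, -0.0, 0.0, -0.0, 0.0502]
[-0.0491, 0.0088, -0.0, 0.0, -0.0, 0.0502]
-
```

>>> apply_moves --pt "-0.032 -0.035 -0.015 0 0 0.079 -1" --pt "-0.035 -0.032 -0.015 0 0 0.079 -1" --pt "-0.037 -0.029 -0.015 0 0 0.079 -1" --pt "-0.039 -0.026 -0.015 0 0 0.079 -1" --pt "-0.041 -0.023 -0.015 0 0 0.079 -1" --pt "-0.043 -0.02 -0.015 0 0 0.079 -1" --pt "-0.044 -0.016 -0.015 0 0 0.079 -1" --pt "-0.046 -0.013 -0.015 0 0 0.079 -1"

```text
t: 1.15
tcp_pos: [0.3503, 0.2509, 0.3517]
tool_rot: [0.455, 0.89, 0.0, 0.0]
force: [1.6, -0.3, 0.1]
finger_gap: 0.998
gripper_force: 0.0
```

>>> apply_moves --pt "-0.046 -0.018 0 0 0 0.05 -1" --pt "-0.047 -0.016 0 0 0 0.05 -1" --pt "-0.048 -0.014 0 0 0 0.05 -1" --pt "-0.049 -0.011 0 0 0 0.05 -1" --pt "-0.049 -0.009 0 0 0 0.05 -1" --pt "-0.05 -0.006 0 0 0 0.05 -1" --pt "-0.05 -0.004 0 0 0 0.05 -1" --pt "-0.05 -0.001 0 0 0 0.05 -1"

```text
t: 2.15
tcp_pos: [0.4497, -0.1362, 0.3512]
tool_rot: [0.623, 0.782, 0.0, -0.0]
force: [1.2, 0.3, -0.7]
finger_gap: 1.003
gripper_force: 0.0
```

>>> apply_moves --pt "-0.05 0.001 0 0 0 0.05 -1" --pt "-0.05 0.004 0 0 0 0.05 -1" --pt "-0.05 0.006 0 0 0 0.05 -1" --pt "-0.049 0.009 0 0 0 0.05 -1" --pt "0 0 0 0 0 0 -1" --pt "0 0 0 0 0 0 -1"

```text
t: 2.9
tcp_pos: [0.4994, -0.328, 0.3506]
tool_rot: [0.697, 0.717, 0.0, -0.001]
force: [-0.6, 0.0, 0.0]
finger_gap: 0.998
gripper_force: 0.0
```

```bash
python3 - <<'E'
from h import *
s=st();im=snapshot("wrist")[:,:,::-1];cv2.imwrite("pics/w1.png",im);np.save("s1.npy",s,allow_pickle=True)
C=cam("wrist",s)
for p in[(.541,-.177,.032),(.4715,-.199,.012),(.475,-.347,.012)]:print(proj(C,p))
E
```

```text
Traceback (most recent call last):
  File "h.py", line 30, in st
    s=sense();m=Ro.from_quat(s["tool_rot"]).as_matrix();print(round(s["t"],2),np.round(s["tcp_pos"],4),"ang",np.round(np.degrees(np.arctan2(m[1,0],m[0,0])),2),"tilt",np.round(m[:2,2],4),"F",np.round(s["force"],2),s["finger_gap"].round(3),round(float(s["gripper_force"]),1),np.round(s["q"],2));return s
                                                                                                                                                                                                                     ^^^^^^^^^^^^^^^^^^^^^
AttributeError: 'float' object has no attribute 'round'
```

```bash
sed -i 's/s\["finger_gap"\].round(3)/round(float(s["finger_gap"]),3)/' h.py; python3 - <<'E'
from h import *
s=st();im=snapshot("wrist")[:,:,::-1];cv2.imwrite("pics/w1.png",im);np.save("s1.npy",s,allow_pickle=True)
C=cam("wrist",s)
for p in[(.541,-.177,.032),(.4715,-.199,.012),(.475,-.347,.012)]:print(proj(C,p))
E
```

```text
2.9 [ 0.4994 -0.328   0.3506] ang 91.6 tilt [-0.0013  0.0019] F [-0.6   0.01  0.03] 0.998 0.0 [-0.77  0.38  1.34  0.    1.42 -0.8 ]
[364.61304971  50.01382611]
[304.18120183  71.16487842]
[305.47087492 192.18401966]
```

View pics/w1.png

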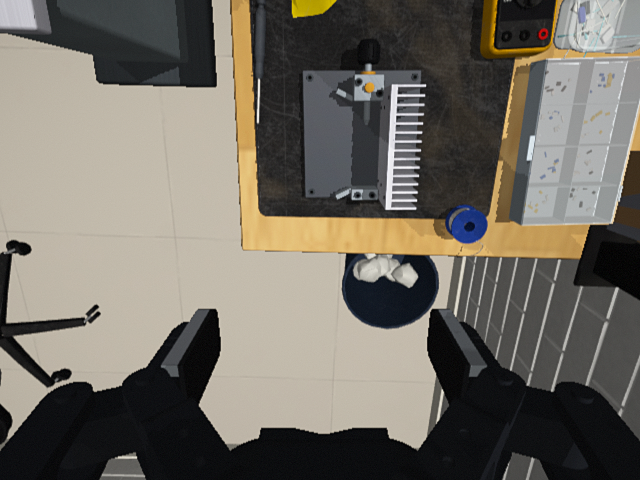

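The wrist view shows the jig plate with its front edge from (303,71) to (305,198). The heatsink's front top edge runs from about (391,85) to (386,209), the knob is at (368,50), and the blocks are at (370,88) and (364,195).

```bash
python3 - <<'E'
from h import *
s=np.load("s1.npy",allow_pickle=True).item();C=cam("wrist",s)
im=cv2.imread("pics/w1.png");g=cv2.cvtColor(im,cv2.COLOR_BGR2GRAY).astype(float)
def edge(r,c0,c1,sg,thr):   # first strong gradient subpixel
    d=sg*np.diff(g[r,c0:c1]);k=int(np.argmax(d));
    return c0+k+1 if d[k]>thr else None
def line(pts,z):
    P=np.array([ray(C,u,v,z) for u,v in pts]);m=np.median(P[:,0])
    f=np.polyfit(P[:,1],P[:,0],1)
    for _ in range(3):
        e=abs(P[:,0]-np.polyval(f,P[:,1]));k=e<max(.0012,2*np.median(e));f=np.polyfit(P[k,1],P[k,0],1)
    print("x=",f[1].round(4),"+",f[0].round(4),"y n",k.sum(),len(k),"yaw",np.degrees(np.arctan(-f[0])).round(2));return f
pl=[(edge(r,290,320,1,8),r+.5) for r in range(78,192)];pl=[p for p in pl if p[0]]
hs=[]
for r in range(88,207):
    row=g[r,375:400];i=np.argmax(row>200)
    if row[i]>200:hs.append((375+i,r+.5))
print(pl[::20],hs[::15]);line(pl,.012);f=line(hs,.084)
# y extent of heatsink top front edge
col=g[75:220,392];print("col",[(75+i,int(v)) for i,v in enumerate(col) if i<18 or i>125])
cv2.imwrite("pics/c1.png",cv2.resize(im[30:215,290:440],None,fx=3.2,fy=3.2,interpolation=cv2.INTER_CUBIC))
k=(g[30:70,345:395]<40).astype(np.uint8);n,l,stt,cc=cv2.connectedComponentsWithStats(k);print([(stt[i],cc[i]+[345,30]) for i in range(1,n) if stt[i][4]>40])
E
```

```text
[(303, 78.5), (303, 98.5), (304, 118.5), (304, 138.5), (305, 158.5), (305, 178.5)] [(np.int64(392), 88.5), (np.int64(391), 103.5), (np.int64(390), 118.5), (np.int64(389), 133.5), (np.int64(389), 148.5), (np.int64(388), 163.5), (np.int64(387), 178.5), (np.int64(386), 193.5)]
x= 0.4631 + -0.0339 y n 113 114 yaw 1.94
x= 0.5593 + -0.0332 y n 119 119 yaw 1.9
col [(75, 92), (76, 91), (77, 92), (78, 90), (79, 90), (80, 92), (81, 91), (82, 86), (83, 95), (84, 181), (85, 242), (86, 244), (87, 244), (88, 239), (89, 235), (90, 233), (91, 233), (92, 232), (201, 207), (202, 107), (203, 99), (204, 99), (205, 93), (206, 97), (207, 181), (208, 241), (209, 197), (210, 50), (211, 27), (212, 41), (213, 49), (214, 48), (215, 44), (216, 44), (217, 54), (218, 125), (219, 178)]
[(array([   0,    0,   50,   40, 1684], dtype=int32), array([367.70783848,  50.27375297]))]
```

View pics/c1.png

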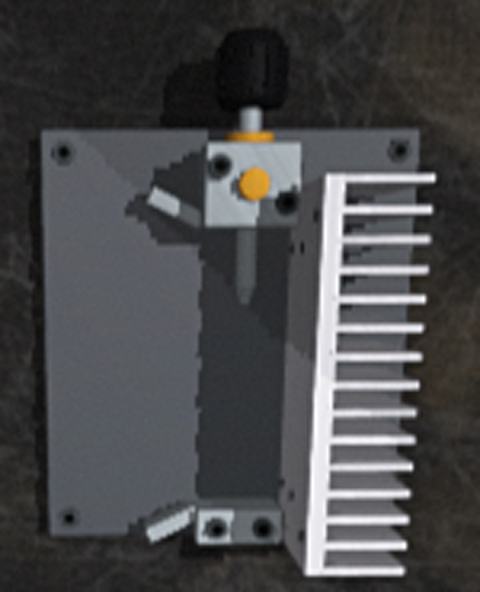

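The zoom shows the knob at wrist pixel (369,52), with the pin nose in the channel. Jig yaw is 1.9°, and the front edge and heatsink edge are 96 mm apart, as specified.

```bash
cat >> h.py <<'E'
E
python3 - <<'E'
from h import *
s=np.load("s1.npy",allow_pickle=True).item();C=cam("wrist",s)
a=ray(C,391.5,84.3,.084);b=ray(C,386,209.5,.084);m=(a+b)/2;print(a,b,np.linalg.norm(a-b))
y=m[1];O=np.array([.5593-.0332*y,y]);t=np.radians(1.92);X=np.array([np.cos(t),np.sin(t)]);Y=np.array([-X[1],X[0]])
J=lambda x,y:O+x*X+y*Y
print("O",O)
for u,v,z in[(369.4,51.9,.035),(369,38.9,.032),(368.4,64,.032)]:
    p=ray(C,u,v,z)[:2]-O;print("knob jig",p@X,p@Y)
# blocks inner faces
for u,v,z in[(290+227/3.2,30+226/3.2,.048),(290+235/3.2,30+508/3.2,.038)]:
    p=ray(C,u,v,z)[:2]-O;print("blk",p@X,p@Y)
# module from the scene+side tile corners
A=cam("scene");B=cam("side")
f=lambda u,v:(210+u/5,185+(v-300)/5);g=lambda u,v:(210+(u-400)/5,205+(v-300)/5)
for n,p,q in[("TL front top",(85,425),(470,418)),("term L",(120,410),(500,407)),("term M",(155,426),(544,413)),("term R",(193,444),(589,421)),("back L top",(103,382),(467,378)),("back R top",(245,440),(652,404))]:
    print(n,tri([A,B],[f(*p),g(*q)]).round(4),ray(A,*f(*p),.042).round(4),ray(B,*g(*q),.042).round(4))
k=J(-.019,.1045+.003);print("knob",k)
rows([(k[0],k[1],.20,91.9,6),(k[0],k[1],.016,91.9,6)])
E
```

```text
[ 0.56599153 -0.21601494  0.084     ] [ 0.57147937 -0.34956427  0.084     ] 0.13366203827839612
O [ 0.56868861 -0.28278961]
knob jig -0.01895357476099086 0.10426684374032678
knob jig -0.01953882558825257 0.11790926529110261
knob jig -0.01931921247894186 0.09216279637216594
blk -0.028296700142514866 0.052226889344154315
blk -0.021258939946436548 -0.05159494384093349
TL front top [0.4899 0.3679 0.0323] [0.4812 0.3532 0.042 ] [0.484  0.3621 0.042 ]
term L [0.5026 0.3567 0.038 ] [0.501  0.3527 0.042 ] [0.4978 0.3529 0.042 ]
term M [0.507  0.3322 0.0396] [0.5063 0.3303 0.042 ] [0.5039 0.3299 0.042 ]
term R [0.513  0.3087 0.0387] [0.5118 0.3059 0.042 ] [0.5088 0.3057 0.042 ]
back L top [0.5104 0.3824 0.0398] [0.5079 0.3786 0.042 ] [0.5094 0.3813 0.042 ]
back R top [0.5206 0.2735 0.0574] [0.5326 0.2922 0.042 ] [0.5341 0.2834 0.042 ]
knob [ 0.5460976  -0.17598654]
[0.025, 0.0085, 0.0252, -0.0002, -0.0002, -0.0007]
[0.025, 0.0085, 0.0252, -0.0002, -0.0002, -0.0007]
[0.025, 0.0085, 0.0252, -0.0002, -0.0002, -0.0007]
[0.025, 0.0086, 0.0252, -0.0002, -0.0002, -0.0007]
[0.025, 0.0086, 0.0252, -0.0002, -0.0002, -0.0007]
[0.025, 0.0086, 0.0252, -0.0002, -0.0002, -0.0007]
-
[0.0, -0.0, 0.0307, 0.0, 0.0, 0.0]
[0.0, -0.0, 0.0307, 0.0, 0.0, 0.0]
[0.0, -0.0, 0.0307, 0.0, 0.0, 0.0]
[0.0, -0.0, 0.0307, 0.0, 0.0, 0.0]
[0.0, -0.0, 0.0307, 0.0, 0.0, 0.0]
[0.0, -0.0, 0.0307, 0.0, 0.0, 0.0]
-
```

>>> apply_moves --pt "0.025 0.0085 0.025 0 0 0 -1" --pt "0.025 0.0085 0.025 0 0 0 -1" --pt "0.025 0.0085 0.025 0 0 0 -1" --pt "0.025 0.0085 0.025 0 0 0 -1" --pt "0.025 0.0085 0.025 0 0 0 -1" --pt "0.025 0.0085 0.025 0 0 0 -1" --pt "0 0 0 0 0 0 -1"

```text
t: 3.82
tcp_pos: [0.5451, -0.1734, 0.1999]
tool_rot: [0.696, 0.718, -0.001, -0.003]
force: [0.9, 1.0, 0.6]
finger_gap: 1.003
gripper_force: 0.0
```

```bash
python3 - <<'E'
from h import *
st();rows([(.5461,-.176,.016,91.9,6)])
E
```

```text
3.83 [ 0.5451 -0.1734  0.1999] ang 91.86 tilt [-0.0045  0.0028] F [0.86 1.02 0.62] 1.003 0.0 [-0.5   0.5   1.6   0.    1.05 -0.54]
[-0.0005, 0.0003, 0.0306, -0.0007, -0.0005, -0.0001]
[-0.0005, 0.0003, 0.0306, -0.0007, -0.0005, -0.0001]
[-0.0005, 0.0003, 0.0306, -0.0007, -0.0005, -0.0001]
[-0.0005, 0.0002, 0.0306, -0.0007, -0.0005, -0.0001]
[-0.0005, 0.0002, 0.0306, -0.0007, -0.0005, -0.0001]
[-0.0005, 0.0002, 0.0306, -0.0007, -0.0005, -0.0001]
-
```

>>> apply_moves --pt "0 0 0.04 0 0 0 -1" --pt "0 0 0.04 0 0 0 -1" --pt "0 0 0.04 0 0 0 -1" --pt "0 0 0.03 0 0 0 -1" --pt "-0.001 0 0.02 0 0 0 -1" --pt "0 0 0.014 0 0 0 -1" --pt "0 0 0 0 0 0 -1"

```text
t: 4.7
tcp_pos: [0.5467, -0.1783, 0.0173]
tool_rot: [0.697, 0.717, -0.0, -0.0]
force: [-0.1, 0.3, 0.4]
finger_gap: 1.001
gripper_force: 0.0
```

>>> apply_moves --pt "0 0 0 0 0 0 1" --pt "0 0 0 0 0 0 1" --pt "0 0 0 0 0 0 1" --pt "0 0 0 0 0 0 1" --pt "0 0 0 0 0 0 1" --pt "0 0 0 0 0 0 1" --force 60

```text
t: 5.45
tcp_pos: [0.5459, -0.1781, 0.0182]
tool_rot: [0.697, 0.717, -0.001, -0.001]
force: [-3.3, 0.9, 6.5]
finger_gap: 0.27
gripper_force: 58.5
```

```bash
python3 - <<'E'
from h import *
st()
E
```

```text
5.45 [ 0.5459 -0.1781  0.0182] ang 91.68 tilt [-0.0017  0.0001] F [-3.32  0.9   6.51] 0.27 58.5 [-0.51  0.78  1.7  -0.    0.67 -0.54]
```

>>> apply_moves --pt "0.005 0 0 0 0 0 1" --pt "0.005 0 0 0 0 0 1" --pt "0.005 0 0 0 0 0 1" --pt "0.005 0 0 0 0 0 1" --pt "0.005 0 0 0 0 0 1" --pt "0.006 0 0 0 0 0 1" --pt "0 0 0 0 0 0 1" --pt "0 0 0 0 0 0 1"

```text
t: 6.45
tcp_pos: [0.5449, -0.1483, 0.0182]
tool_rot: [0.696, 0.718, -0.001, -0.0]
force: [-4.3, -4.1, 6.2]
finger_gap: 0.272
gripper_force: 58.9
```

>>> apply_moves --pt "0.001 0 0 0 0 0 1" --pt "0 0 0 0 0 0 1" --pt "0 0 0 0 0 0 -1" --pt "0 0 0 0 0 0 -1" --pt "0 0 0 0 0 0 -1" --pt "0 0 0 0 0 0 -1"

```text
t: 7.2
tcp_pos: [0.5459, -0.146, 0.0172]
tool_rot: [0.697, 0.717, 0.0, -0.0]
force: [1.4, 0.3, -0.2]
finger_gap: 1.001
gripper_force: 0.0
```

>>> apply_moves --pt "0 0 -0.02 0 0 0 -1" --pt "0 0 -0.04 0 0 0 -1" --pt "0 0 -0.05 0 0 0 -1" --pt "0 0 -0.05 0 0 0 -1" --pt "-0.02 0 -0.05 0 0 0 -1" --pt "-0.05 0 -0.03 0 0 0 -1" --pt "-0.05 0 0 0 0 0 -1" --pt "0 0 0 0 0 0 -1"

```text
t: 8.2
tcp_pos: [0.5494, -0.2698, 0.2577]
tool_rot: [0.699, 0.716, -0.0, 0.001]
force: [-1.0, 0.9, -0.1]
finger_gap: 0.997
gripper_force: 0.0
```

```bash
python3 - <<'E'
from h import *
s=st();im=snapshot("wrist")[:,:,::-1];cv2.imwrite("pics/w2.png",im);np.save("s2.npy",s,allow_pickle=True)
C=cam("wrist",s)
for p in[(.545,-.148,.032),(.5498,-.2785+.052,.032)]:print(proj(C,p))
sc=snapshot("scene")[:,:,::-1];
cv2.imwrite("pics/c2.png",np.hstack([cv2.resize(im[:320,200:520],(400,400)),cv2.resize(sc[280:440,370:530],(400,400))]))
E
```

```text
8.2 [ 0.5494 -0.2698  0.2577] ang 91.38 tilt [ 0.0017 -0.0021] F [-1.02  0.86 -0.09] 0.997 0.0 [-0.64  0.48  1.44 -0.    1.22 -0.66]
[322.0960376  65.8243485]
[325.06168936 153.1063691 ]
```

View pics/c2.png

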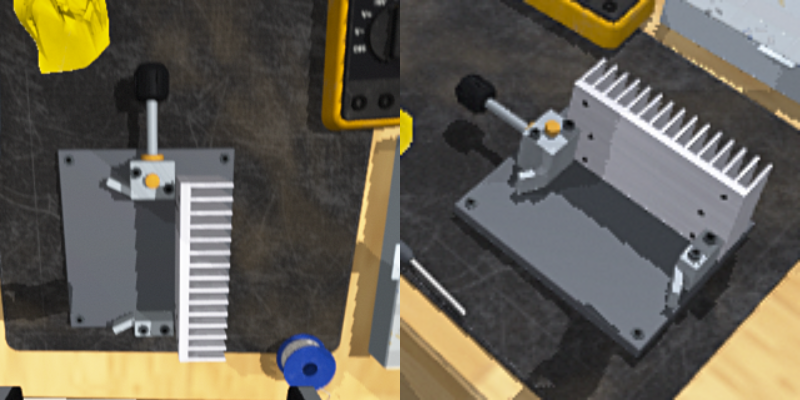

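The pin is right out: the knob now stands clear on bare rod at tile (150,82), and the channel is empty. Next, the module view.

```bash
python3 - <<'E'
from h import *
A=cam("scene");B=cam("side");print("hanging pen",tri([A,B],[(328,215),(337,215)]),"pen top",tri([A,B],[(367,40),(347,60)]))
rows([(.44,0,.30,97,8),(.47,.22,.30,102,6)])
E
```

```text
hanging pen [0.56262637 0.07991478 0.13588792] pen top [0.69313912 0.12300629 0.44962452]
[0.0336, -0.0127, -0.0053, -0.0001, -0.0002, -0.0119]
[0.0337, -0.0123, -0.0054, -0.0001, -0.0002, -0.0119]
[0.0339, -0.0119, -0.0054, -0.0001, -0.0002, -0.0119]
[0.034, -0.0115, -0.0054, -0.0001, -0.0002, -0.0119]
[0.0342, -0.0111, -0.0054, -0.0001, -0.0002, -0.0119]
[0.0343, -0.0107, -0.0054, -0.0001, -0.0002, -0.0119]
[0.0344, -0.0102, -0.0054, -0.0001, -0.0002, -0.0119]
[0.0345, -0.0098, -0.0054, -0.0001, -0.0002, -0.0119]
-
[0.0358, 0.0094, 0.0, -0.0, -0.0, -0.0145]
[0.0356, 0.01, 0.0, -0.0, -0.0, -0.0145]
[0.0355, 0.0105, 0.0, -0.0, -0.0, -0.0145]
[0.0353, 0.011, 0.0, -0.0, -0.0, -0.0145]
[0.0352, 0.0115, 0.0, -0.0, -0.0, -0.0145]
[0.035, 0.012, 0.0, -0.0, -0.0, -0.0145]
-
```

>>> apply_moves --pt "0.034 -0.012 -0.005 0 0 -0.012 -1" --pt "0.034 -0.012 -0.005 0 0 -0.012 -1" --pt "0.034 -0.012 -0.005 0 0 -0.012 -1" --pt "0.034 -0.0115 -0.0055 0 0 -0.012 -1" --pt "0.034 -0.011 -0.0055 0 0 -0.012 -1" --pt "0.034 -0.011 -0.0055 0 0 -0.012 -1" --pt "0.034 -0.01 -0.0055 0 0 -0.012 -1" --pt "0.034 -0.01 -0.0055 0 0 -0.012 -1"

```text
t: 9.3
tcp_pos: [0.4391, 0.0015, 0.2995]
tool_rot: [0.661, 0.75, -0.0, -0.001]
force: [0.2, -0.4, 1.1]
finger_gap: 0.999
gripper_force: 0.0
```

>>> apply_moves --pt "0.036 0.0095 0 0 0 -0.0145 -1" --pt "0.0355 0.01 0 0 0 -0.0145 -1" --pt "0.0355 0.0105 0 0 0 -0.0145 -1" --pt "0.035 0.011 0 0 0 -0.0145 -1" --pt "0.035 0.0115 0 0 0 -0.0145 -1" --pt "0.035 0.012 0 0 0 -0.0145 -1" --pt "0 0 0 0 0 0 -1" --pt "0 0 0 0 0 0 -1"

```text
t: 10.3
tcp_pos: [0.4694, 0.2189, 0.2993]
tool_rot: [0.628, 0.778, -0.001, -0.0]
force: [-0.3, 0.6, 0.2]
finger_gap: 1.001
gripper_force: 0.0
```

```bash
python3 - <<'E'
from h import *
s=st();im=snapshot("wrist")[:,:,::-1];cv2.imwrite("pics/w3.png",im);np.save("s3.npy",s,allow_pickle=True)
C=cam("wrist",s);c=proj(C,(.507,.331,.03));print(c)
u,v=(int(c[0])-80,max(0,int(c[1])-60));print(u,v)
h=cv2.resize(im[v:v+160,u:u+160],(600,600),interpolation=cv2.INTER_CUBIC);cv2.imwrite("pics/c3.png",h)
E
```

```text
10.3 [0.4694 0.2189 0.2993] ang 102.19 tilt [-0.0018 -0.0007] F [-0.29  0.58  0.17] 1.001 0.0 [ 0.22  0.3   1.61 -0.    1.23  0.01]
[382.28254392  92.64610287]
302 32
```

View pics/c3.png

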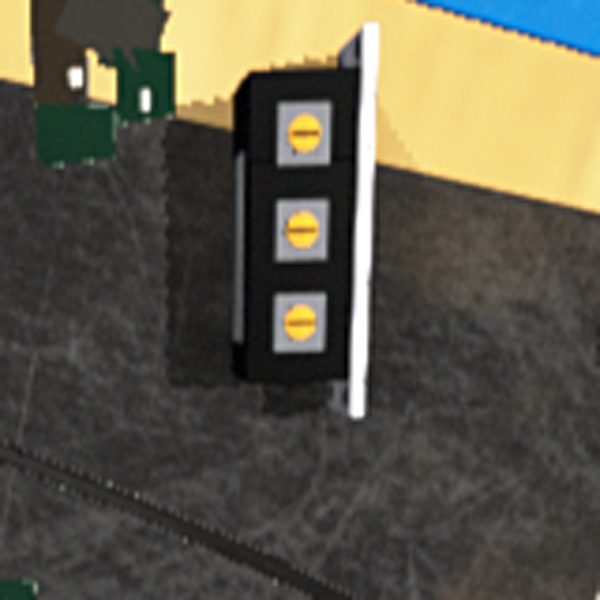

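The module is clear in this crop: the plate's top edge runs from (371,22) to (357,418) and the terminals are at (305,133), (302,230) and (300,323). A cable crosses the lower left, and I'll check its height.

```bash
python3 - <<'E'
from h import *
s=np.load("s3.npy",allow_pickle=True).item();C=cam("wrist",s)
f=lambda u,v,z:ray(C,302+u/3.75,32+v/3.75,z)[:2]
bl,br=f(381,22,.04),f(367,418,.04);fl,fr=f(362,22,.04),f(348,418,.04)
print("len",np.linalg.norm(bl-br),np.linalg.norm(fl-fr),np.linalg.norm(bl-fl))
Y=bl-br;Y/=np.linalg.norm(Y);X=np.array([Y[1],-Y[0]]);yaw=np.degrees(np.arctan2(X[1],X[0]))
T=[f(305,133,.043),f(302,230,.043),f(300,323,.043)];d=T[0]-T[2];print("yaw plate",yaw,"terms",np.degrees(np.arctan2(d[1],d[0]))-90)
o=(bl+br)/2-.017*X;print("origin",o,"term M rel",(T[1]-o)@X,(T[1]-o)@Y)
A=cam("scene");B=cam("side")
for z in(0,.05,.1,.15,.2,.25,.3,.35):
    p=ray(C,342,168,z);print(z,p.round(3),proj(A,p).round(0),proj(B,p).round(0))
E
```

```text
len 0.10067150953799187 0.10066148791583125 0.00496707586599427
yaw plate 14.021699734138908 terms 13.61814881868716
origin [0.50864259 0.33001847] term M rel -0.003025364476959404 0.00011997400626782774
0 [0.486 0.242 0.   ] [257. 245.] [266. 254.]
0.05 [0.482 0.248 0.05 ] [252. 227.] [261. 240.]
0.1 [0.478 0.255 0.1  ] [247. 209.] [256. 225.]
0.15 [0.474 0.261 0.15 ] [241. 189.] [251. 210.]
0.2 [0.47  0.267 0.2  ] [236. 169.] [246. 193.]
0.25 [0.467 0.274 0.25 ] [230. 147.] [240. 175.]
0.3 [0.463 0.28  0.3  ] [223. 124.] [233. 156.]
0.35 [0.459 0.287 0.35 ] [217.  99.] [227. 136.]
```

```bash
python3 - <<'E'
from h import *
rows([(.5086,.330,.2,103.9,4),(.5086,.330,.010,103.9,6)])
E
```

```text
[0.0252, 0.0154, 0.0248, -0.0004, 0.0001, -0.0077]
[0.0251, 0.0156, 0.0248, -0.0004, 0.0001, -0.0077]
[0.025, 0.0158, 0.0248, -0.0004, 0.0001, -0.0077]
[0.0249, 0.016, 0.0249, -0.0004, 0.0001, -0.0077]
-
[0.0, -0.0, 0.0317, 0.0, 0.0, 0.0]
[0.0, -0.0, 0.0317, 0.0, 0.0, 0.0]
[0.0, -0.0, 0.0317, 0.0, 0.0, 0.0]
[0.0, -0.0, 0.0317, 0.0, 0.0, 0.0]
[0.0, -0.0, 0.0317, 0.0, 0.0, 0.0]
[0.0, -0.0, 0.0317, 0.0, 0.0, 0.0]
-
```

>>> apply_moves --pt "0.025 0.0155 0.025 0 0 -0.0075 -0.4" --pt "0.025 0.0155 0.025 0 0 -0.0075 -0.4" --pt "0.025 0.0158 0.025 0 0 -0.0075 -0.4" --pt "0.025 0.016 0.025 0 0 -0.0075 -0.4" --pt "0 0 0.03 0 0 0 -0.4" --pt "0 0 0.03 0 0 0 -0.4" --pt "0 0 0.03 0 0 0 -0.4" --pt "0 0 0 0 0 0 -0.4"

```text
t: 11.35
tcp_pos: [0.5082, 0.3281, 0.1076]
tool_rot: [0.618, 0.787, -0.003, -0.002]
force: [-0.3, 0.0, 0.3]
finger_gap: 0.701
gripper_force: 0.0
```

```bash
python3 - <<'E'
from h import *
st();rows([(.5086,.330,.010,103.9,4)])
E
```

```text
11.35 [0.5082 0.3281 0.1076] ang 103.73 tilt [-0.0058 -0.0026] F [-0.32  0.03  0.3 ] 0.701 0.0 [ 0.39  0.66  1.58 -0.    0.9   0.15]
[0.0005, 0.0004, 0.0244, -0.0016, 0.0003, -0.0007]
[0.0004, 0.0003, 0.0244, -0.0016, 0.0003, -0.0007]
[0.0004, 0.0003, 0.0244, -0.0016, 0.0003, -0.0007]
[0.0004, 0.0003, 0.0244, -0.0016, 0.0003, -0.0007]
-
```

>>> apply_moves --pt "0 0 0.03 0 0 0 -0.4" --pt "0 0 0.03 0 0 0 -0.4" --pt "0 0 0.025 0 0 0 -0.4" --pt "0 0 0.01 0 0 0 -0.4" --pt "0 0 0 0 0 0 -0.4"

```text
t: 11.98
tcp_pos: [0.5105, 0.3298, 0.0154]
tool_rot: [0.617, 0.787, 0.0, 0.0]
force: [0.2, -0.5, -0.4]
finger_gap: 0.7
gripper_force: 0.0
```

>>> apply_moves --pt "0 0 0 0 0 0 1" --pt "0 0 0 0 0 0 1" --pt "0 0 0 0 0 0 1" --pt "0 0 0 0 0 0 1" --pt "0 0 0 0 0 0 1" --force 50

```text
t: 12.6
tcp_pos: [0.5107, 0.3303, 0.0164]
tool_rot: [0.617, 0.787, 0.001, 0.0]
force: [-0.8, -1.6, 5.8]
finger_gap: 0.39
gripper_force: 52.3
```

```bash
python3 - <<'E'
from h import *
st()
E
```

```text
12.6 [0.5107 0.3303 0.0164] ang 103.81 tilt [0.0018 0.0007] F [-0.83 -1.61  5.76] 0.39 52.3 [ 0.39  0.8   1.61 -0.    0.72  0.15]
```

```bash
python3 - <<'E'
from h import *
rows([(.5105,.330,.1,103.8,2),(.49,.27,.30,103.8,4),(.44,0,.30,97,7),(.4907,-.2854,.2,91.92,7)])
E
```

```text
[-0.0001, -0.0, -0.0418, 0.001, -0.0001, 0.0001]
[-0.0001, -0.0001, -0.0418, 0.001, -0.0001, 0.0001]
-
[-0.0133, -0.0086, -0.05, 0.0, 0.0, -0.0]
[-0.0133, -0.0086, -0.05, 0.0, 0.0, -0.0]
[-0.0133, -0.0086, -0.05, 0.0, 0.0, -0.0]
[-0.0133, -0.0086, -0.05, 0.0, 0.0, -0.0]
-
[-0.0358, -0.0161, -0.0, -0.0, -0.0, 0.017]
[-0.036, -0.0155, -0.0, -0.0, -0.0, 0.017]
[-0.0363, -0.0149, -0.0, -0.0, -0.0, 0.017]
[-0.0365, -0.0143, -0.0, -0.0, -0.0, 0.017]
[-0.0368, -0.0137, -0.0, -0.0, -0.0, 0.017]
[-0.037, -0.0131, -0.0, -0.0, -0.0, 0.017]
[-0.0372, -0.0124, -0.0, -0.0, -0.0, 0.017]
-
[-0.0414, 0.0022, 0.0143, -0.0, -0.0, 0.0127]
[-0.0413, 0.0027, 0.0143, -0.0, -0.0, 0.0127]
[-0.0413, 0.0033, 0.0143, -0.0, -0.0, 0.0127]
[-0.0412, 0.0038, 0.0143, -0.0, -0.0, 0.0127]
[-0.0412, 0.0043, 0.0143, -0.0, -0.0, 0.0127]
[-0.0411, 0.0048, 0.0143, -0.0, -0.0, 0.0127]
[-0.0411, 0.0054, 0.0143, -0.0, -0.0, 0.0127]
-
```

>>> apply_moves --pt "0 0 -0.02 0 0 0 1" --pt "0 0 -0.05 0 0 0 1" --pt "0 0 -0.05 0 0 0 1" --pt "0 0 -0.05 0 0 0 1" --pt "0 0 -0.06 0 0 0 1" --pt "-0.018 -0.011 -0.055 0 0 0 1" --pt "-0.018 -0.011 0 0 0 0 1" --pt "-0.018 -0.012 0 0 0 0 1"

```text
t: 13.6
tcp_pos: [0.4893, 0.2688, 0.3018]
tool_rot: [0.617, 0.787, 0.001, 0.001]
force: [-0.9, -0.3, -3.0]
finger_gap: 0.39
gripper_force: 51.3
```

>>> apply_moves --pt "-0.036 -0.016 0 0 0 0.017 1" --pt "-0.036 -0.0155 0 0 0 0.017 1" --pt "-0.036 -0.015 0 0 0 0.017 1" --pt "-0.0365 -0.0145 0 0 0 0.017 1" --pt "-0.037 -0.0135 0 0 0 0.017 1" --pt "-0.037 -0.013 0 0 0 0.017 1" --pt "-0.037 -0.0125 0 0 0 0.017 1"

```text
t: 14.48
tcp_pos: [0.439, -0.0015, 0.3006]
tool_rot: [0.663, 0.749, 0.0, 0.0]
force: [0.6, 0.1, -2.0]
finger_gap: 0.386
gripper_force: 51.3
```

>>> apply_moves --pt "-0.041 0.002 0.014 0 0 0.0127 1" --pt "-0.041 0.0027 0.014 0 0 0.0127 1" --pt "-0.041 0.0033 0.014 0 0 0.0127 1" --pt "-0.041 0.0038 0.014 0 0 0.0127 1" --pt "-0.041 0.0043 0.014 0 0 0.0127 1" --pt "-0.041 0.0048 0.014 0 0 0.0127 1" --pt "-0.041 0.0054 0.014 0 0 0.0127 1" --pt "0 0 0 0 0 0 1"

```text
t: 15.48
tcp_pos: [0.4902, -0.2873, 0.2014]
tool_rot: [0.696, 0.718, -0.0, 0.0]
force: [-0.9, 1.1, -1.9]
finger_gap: 0.384
gripper_force: 51.1
```

```bash
python3 - <<'E'
from h import *
st();rows([(.4907,-.2854,.1,91.92,4),(.4907,-.2854,.034,91.92,4)])
E
```

```text
15.47 [ 0.4902 -0.2873  0.2014] ang 91.71 tilt [ 0.0002 -0.0009] F [-0.91  1.13 -1.89] 0.384 51.1 [-0.73  0.49  1.61 -0.    1.04 -0.76]
[0.0005, 0.0001, 0.0254, 0.0001, 0.0002, -0.0009]
[0.0005, 0.0001, 0.0254, 0.0001, 0.0002, -0.0009]
[0.0005, 0.0001, 0.0254, 0.0001, 0.0002, -0.0009]
[0.0005, 0.0001, 0.0254, 0.0001, 0.0002, -0.0009]
-
[-0.0, 0.0, 0.0165, -0.0, -0.0, -0.0]
[-0.0, 0.0, 0.0165, -0.0, -0.0, -0.0]
[-0.0, 0.0, 0.0165, -0.0, -0.0, -0.0]
[-0.0, 0.0, 0.0165, -0.0, -0.0, -0.0]
-
```

>>> apply_moves --pt "0 0 0.04 0 0 0 1" --pt "0.001 0 0.04 0 0 0 1" --pt "0.001 0 0.04 0 0 0 1" --pt "0 0 0.03 0 0 -0.003 1" --pt "0 0 0.018 0 0 0 1" --pt "0 0 0 0 0 0 1" --pt "0 0 0 0 0 0 1"

```text
t: 16.35
tcp_pos: [0.4909, -0.2829, 0.0351]
tool_rot: [0.694, 0.72, 0.0, 0.001]
force: [-0.3, 0.2, -3.2]
finger_gap: 0.385
gripper_force: 51.1
```

```bash
python3 - <<'E'
from h import *
s=st();d=s["tcp_pos"][:2]-[.56869,-.28279];t=np.radians(1.92);print("jig",d@[np.cos(t),np.sin(t)],d@[-np.sin(t),np.cos(t)])
E
```

```text
16.35 [ 0.4909 -0.2829  0.0351] ang 92.08 tilt [ 0.0018 -0.0015] F [-0.31  0.19 -3.25] 0.385 51.1 [-0.72  0.74  1.72  0.    0.68 -0.76]
jig -0.07774624635325857 0.0025437154081282354
```

>>> apply_moves --pt "-0.0025 0 0.003 0 0 0.002 1" --pt "0 0 0.002 0 0 0 1" --pt "0 0.005 0 0 0 0 1" --pt "0 0.006 0 0 0 0 1" --pt "0 0.006 0 0 0 0 1" --pt "0 0.005 0 0 0 0 1" --pt "0 0 0 0 0 0 1"

```text
t: 17.23
tcp_pos: [0.5128, -0.2842, 0.0288]
tool_rot: [0.695, 0.719, 0.0, 0.0]
force: [-0.2, 0.5, -3.4]
finger_gap: 0.387
gripper_force: 51.1
```

```bash
cat >> h.py <<'E'
def jig(s):
    d=s["tcp_pos"][:2]-[.56869,-.28279];t=np.radians(1.92);print("jig",d@[np.cos(t),np.sin(t)],d@[-np.sin(t),np.cos(t)],"F jig",s["force"][:2]@[np.cos(t),np.sin(t)],s["force"][:2]@[-np.sin(t),np.cos(t)])
E
python3 - <<'E'
from h import *
jig(st())
E
```

```text
17.23 [ 0.5128 -0.2842  0.0288] ang 91.99 tilt [ 0.0004 -0.0004] F [-0.18  0.52 -3.42] 0.387 51.1 [-0.7   0.77  1.67 -0.    0.71 -0.73]
jig -0.05594097592022792 0.0004735080752451765 F jig -0.16639456118478824 0.526341119149304
```

>>> apply_moves --pt "0 0 0.001 0 0 0 1" --pt "0 0 0.001 0 0 0 1" --pt "0 0 0 0 0 0 1"

```text
t: 17.6
tcp_pos: [0.5123, -0.2841, 0.0283]
tool_rot: [0.695, 0.719, 0.0, 0.0]
force: [-0.3, 2.0, 7.6]
finger_gap: 0.387
gripper_force: 52.5
```

```bash
python3 - <<'E'
from h import *
jig(st())
E
```

```text
17.6 [ 0.5123 -0.2841  0.0283] ang 91.96 tilt [ 0.0007 -0.0003] F [-0.32  2.01  7.57] 0.387 52.5 [-0.7   0.77  1.67  0.    0.7  -0.73]
jig -0.05641342888819901 0.0005987236006486315 F jig -0.2513509463970107 2.0201589708153995
```

>>> apply_moves --pt "0 0 0 0 0 0 -0.3" --pt "0 0 0 0 0 0 -0.3" --pt "0 0 0 0 0 0 -0.3" --pt "0 0 -0.02 0 0 0 -0.3" --pt "0 0 -0.04 0 0 0 -0.3" --pt "0 0 -0.05 0 0 0 -0.3" --pt "0 0 0 0 0 0 -0.3"

```text
t: 18.48
tcp_pos: [0.5145, -0.2863, 0.1409]
tool_rot: [0.695, 0.719, 0.0, 0.005]
force: [-0.4, 0.1, -0.3]
finger_gap: 0.655
gripper_force: 0.0
```

```bash
python3 - <<'E'
from h import *
jig(st());t=np.radians(1.92);X=np.array([np.cos(t),np.sin(t)]);p=np.array([.56869,-.28279])-.1*X
rows([(*p,.14,181.92,10)])
im=snapshot("wrist")[:,:,::-1];sc=snapshot("scene")[:,:,::-1]
cv2.imwrite("pics/c4.png",np.hstack([cv2.resize(im[:320,160:480],(400,400)),cv2.resize(sc[280:440,370:530],(400,400))]))
E
```

```text
18.48 [ 0.5145 -0.2863  0.1409] ang 91.94 tilt [ 0.0073 -0.0062] F [-0.39  0.13 -0.3 ] 0.655 0.0 [-0.7   0.59  1.61 -0.    0.92 -0.73]
jig -0.054252717403232294 -0.0016532220376930522 F jig -0.3901607456271494 0.14078716351942724
[0.0002, -0.0046, 0.0001, 0.0001, 0.0011, -0.157]
[0.0009, -0.0045, 0.0001, 0.0001, 0.0011, -0.157]
[0.0016, -0.0043, 0.0001, 0.0001, 0.0011, -0.157]
[0.0022, -0.004, 0.0001, 0.0001, 0.0011, -0.157]
[0.0028, -0.0036, 0.0001, 0.0001, 0.0011, -0.157]
[0.0034, -0.0031, 0.0001, 0.0001, 0.0011, -0.157]
[0.0038, -0.0026, 0.0001, 0.0001, 0.0011, -0.157]
[0.0042, -0.0019, 0.0001, 0.0001, 0.0011, -0.157]
[0.0044, -0.0013, 0.0001, 0.0001, 0.0011, -0.157]
[0.0045, -0.0006, 0.0001, 0.0001, 0.0011, -0.157]
-
```

View pics/c4.png

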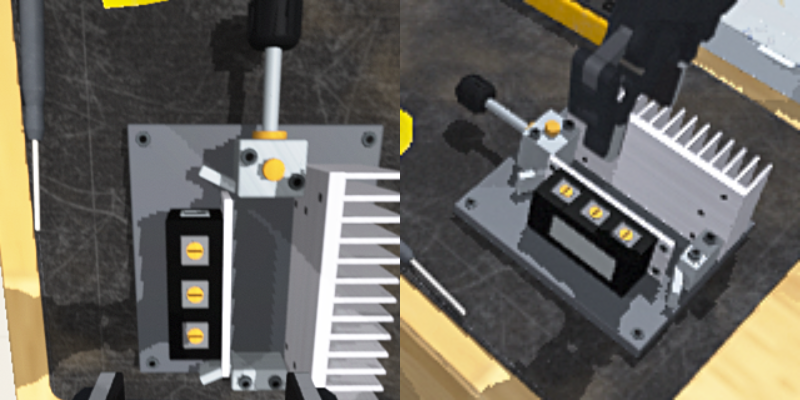

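The module sits square on the plate in the mouth: plate at tile column 228, both ears between the flared strips, and the pin clear. Now I'll rotate the gripper and come in front of it.

>>> apply_moves --pt "0 -0.0046 0 0 0.001 -0.157 0.06" --pt "0.001 -0.0045 0 0 0.001 -0.157 0.06" --pt "0.0016 -0.0043 0 0 0.001 -0.157 0.06" --pt "0.0022 -0.004 0 0 0.001 -0.157 0.06" --pt "0.0028 -0.0036 0 0 0.001 -0.157 0.06" --pt "0.0034 -0.0031 0 0 0.001 -0.157 0.06" --pt "0.0038 -0.0026 0 0 0.001 -0.157 0.06" --pt "0.0042 -0.002 0 0 0.001 -0.157 0.06"

```text
t: 19.58
tcp_pos: [0.4741, -0.2833, 0.1348]
tool_rot: [0.137, 0.99, 0.004, -0.004]
force: [0.8, -0.2, -0.3]
finger_gap: 0.472
gripper_force: 0.0
```

>>> apply_moves --pt "0.0044 -0.0013 0 0 0.001 -0.157 0.06" --pt "0.0045 -0.0006 0 0 0.001 -0.157 0.06" --pt "0 0 0.03 0 0 0 0.06" --pt "0 0 0.02 0 0 0 0.06" --pt "0 0 0 0 0 0 0.06" --pt "0 0 0 0 0 0 0.06"

```text
t: 20.32
tcp_pos: [0.4657, -0.2838, 0.0865]
tool_rot: [-0.017, 1.0, 0.004, -0.004]
force: [-0.3, -0.4, 0.1]
finger_gap: 0.473
gripper_force: 0.0
```

```bash
python3 - <<'E'
from h import *
jig(st());t=np.radians(1.92);X=np.array([np.cos(t),np.sin(t)]);p=np.array([.56869,-.28279])-.098*X
rows([(*p,.022,181.92,4)])
E
```

```text
20.32 [ 0.4657 -0.2838  0.0865] ang -178.09 tilt [-0.0074  0.0069] F [-0.29 -0.42  0.14] 0.473 0.0 [-0.75  0.64  1.74 -0.    0.77 -2.36]
jig -0.10293614614294969 0.0024470880162249147 F jig -0.3068706275304207 -0.40777264210462755
[-0.0013, -0.0007, 0.0161, 0.0018, -0.0018, -0.0001]
[-0.0013, -0.0007, 0.0161, 0.0018, -0.0018, -0.0001]
[-0.0013, -0.0007, 0.0161, 0.0018, -0.0018, -0.0001]
[-0.0013, -0.0006, 0.0161, 0.0018, -0.0018, -0.0001]
-
```

>>> apply_moves --pt "0 -0.001 0.016 0.002 -0.002 0 0.06" --pt "0 -0.001 0.016 0.002 -0.002 0 0.06" --pt "0 0 0.016 0.002 -0.002 0 0.06" --pt "0 0 0.015 0.001 -0.001 0 0.06" --pt "0 0 0 0 0 0 0.06" --pt "-0.004 0 0 0 0 0 0.06" --pt "0 0 0 0 0 0 0.06"

```text
t: 21.2
tcp_pos: [0.4707, -0.2861, 0.0246]
tool_rot: [-0.017, 1.0, -0.001, 0.001]
force: [-0.5, -0.0, -0.3]
finger_gap: 0.467
gripper_force: 0.0
```

```bash
python3 - <<'E'
from h import *
jig(st())
E
```

```text
21.2 [ 0.4707 -0.2861  0.0246] ang -178.07 tilt [ 0.0022 -0.002 ] F [-0.51 -0.02 -0.34] 0.467 0.0 [-0.75  0.75  1.76  0.    0.63 -2.35]
jig -0.09804299875239236 -4.3012753987011106e-05 F jig -0.5148598962452618 0.0008814993184285622
```

>>> apply_moves --pt "-0.006 0 0 0 0 0 0.06" --pt "-0.006 0 0 0 0 0 0.06" --pt "-0.005 0 0 0 0 0 0.06" --pt "-0.005 0 0 0 0 0 0.06" --pt "-0.005 0 0 0 0 0 0.06" --pt "-0.005 0 0 0 0 0 0.06" --pt "0 0 0 0 0 0 0.06"

```text
t: 22.08
tcp_pos: [0.5028, -0.2847, 0.0238]
tool_rot: [-0.017, 1.0, -0.001, 0.001]
force: [-0.4, 0.2, -0.0]
finger_gap: 0.465
gripper_force: 0.0
```

```bash
python3 - <<'E'
from h import *
jig(st())
E
```

```text
22.07 [ 0.5028 -0.2847  0.0238] ang -178.09 tilt [ 0.0023 -0.0013] F [-0.39  0.16 -0.03] 0.465 0.0 [-0.71  0.77  1.69  0.    0.68 -2.31]
jig -0.06590904718336782 0.0003418563898709968 F jig -0.38178330412985056 0.16885227450211115
```

>>> apply_moves --pt "-0.004 0 0 0 0 0 0.06" --pt "-0.004 0 0 0 0 0 0.06" --pt "-0.004 0 0 0 0 0 0.06" --pt "0 0 0 0 0 0 0.06"

```text
t: 22.58
tcp_pos: [0.5147, -0.2843, 0.0239]
tool_rot: [-0.017, 1.0, -0.001, 0.001]
force: [-1.0, -0.3, -0.2]
finger_gap: 0.468
gripper_force: 0.0
```

```bash
python3 - <<'E'
from h import *
jig(st())
im=snapshot("wrist")[:,:,::-1];sc=snapshot("scene")[:,:,::-1];sd=snapshot("side")[:,:,::-1]
a=cv2.resize(sc[300:420,390:530],(400,343));b=cv2.resize(sd[245:345,420:530],(400,364))
m=np.zeros((600,800,3),np.uint8);m[:343,:400]=a;m[:364,400:]=b;m[364:600,:400]=cv2.resize(im[200:389,160:480],(400,236));cv2.imwrite("pics/c5.png",m)
E
```

```text
22.57 [ 0.5147 -0.2843  0.0239] ang -178.09 tilt [ 0.0021 -0.0013] F [-0.99 -0.33 -0.16] 0.468 0.0 [-0.69  0.78  1.67  0.    0.7  -2.3 ]
jig -0.05405929471826376 0.000258299865333119 F jig -1.0041731286912297 -0.2986830625102097
```

View pics/c5.png

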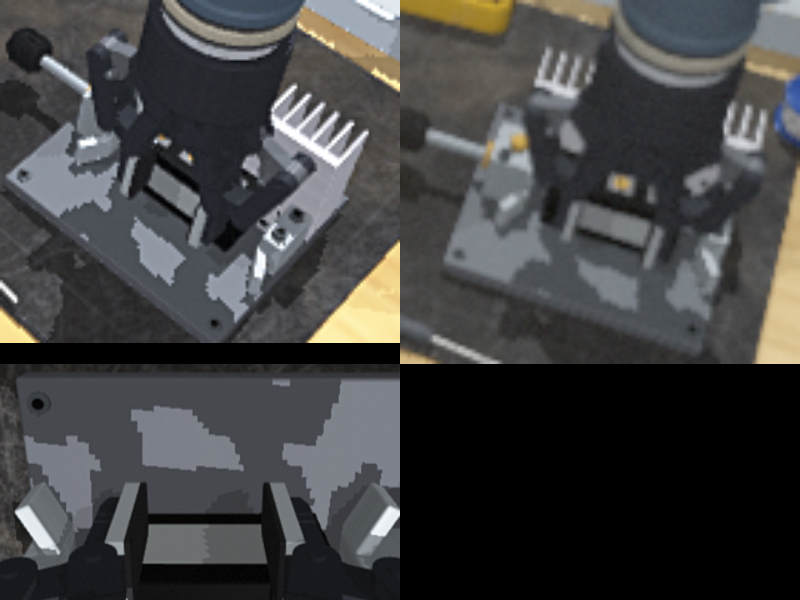

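Both fingertips bear on the module's front face, and it is square in the channel. All ten pictures are used, so I go by force and position from here.

>>> apply_moves --pt "-0.002 0 0 0 0 0 0.06" --pt "-0.002 0 0 0 0 0 0.06" --pt "-0.002 0 0 0 0 0 0.06" --pt "0 0 0 0 0 0 0.06"

```text
t: 23.22
tcp_pos: [0.5198, -0.2838, 0.0239]
tool_rot: [-0.017, 1.0, -0.0, 0.0]
force: [-2.0, 1.2, 0.8]
finger_gap: 0.471
gripper_force: 0.9
```

>>> apply_moves --pt "-0.001 0 0 0 0 0 0.06" --pt "-0.001 0 0 0 0 0 0.06" --pt "0 0 0 0 0 0 0.06"

```text
t: 23.6
tcp_pos: [0.5219, -0.2838, 0.0239]
tool_rot: [-0.017, 1.0, -0.0, 0.0]
force: [-0.9, -0.1, 2.4]
finger_gap: 0.47
gripper_force: 1.0
```

```bash
python3 - <<'E'
from h import *
jig(st())
E
```

```text
23.6 [ 0.5219 -0.2838  0.0239] ang -178.09 tilt [ 0.0008 -0.0006] F [-0.86 -0.1   2.36] 0.47 1.0 [-0.69  0.78  1.65  0.    0.71 -2.29]
jig -0.04684138163156967 0.0005559562015283546 F jig -0.8603484988596622 -0.07157502362958632
```

>>> apply_moves --pt "-0.001 0 0 0 0 0 0.06" --pt "-0.001 0 0 0 0 0 0.06" --pt "0 0 0 0 0 0 0.06"

```text
t: 23.98
tcp_pos: [0.5232, -0.2838, 0.0239]
tool_rot: [-0.017, 1.0, -0.0, -0.0]
force: [-4.6, -0.9, 3.1]
finger_gap: 0.466
gripper_force: 2.3
```

>>> apply_moves --pt "-0.001 0 0 0 0 0 0.06" --pt "0 0 0 0 0 0 0.06"

```text
t: 24.22
tcp_pos: [0.5232, -0.2837, 0.0239]
tool_rot: [-0.017, 1.0, 0.0, -0.001]
force: [-6.6, -1.4, 3.4]
finger_gap: 0.47
gripper_force: 3.7
```

>>> apply_moves --pt "-0.001 0 0 0 0 0 0.06" --pt "-0.001 0 0 0 0 0 0.06" --pt "0 0 0 0 0 0 0.06" --pt "0 0 0 0 0 0 0.06"

```text
t: 24.72
tcp_pos: [0.5232, -0.2837, 0.024]
tool_rot: [-0.017, 1.0, 0.001, -0.003]
force: [-11.9, -3.3, 6.1]
finger_gap: 0.466
gripper_force: 6.3
```

```bash
python3 - <<'E'
from h import *
jig(st())
E
```

```text
24.73 [ 0.5232 -0.2837  0.024 ] ang -178.04 tilt [-0.0061  0.0009] F [-11.85  -3.27   6.07] 0.466 6.3 [-0.68  0.78  1.64 -0.    0.72 -2.28]
jig -0.04549902835970447 0.0006100065308398611 F jig -11.9541629028245 -2.870770020568599
```

```bash
python3 - <<'E'
from h import *
t=np.radians(1.92);X=np.array([np.cos(t),np.sin(t)]);Y=np.array([-X[1],X[0]]);O=np.array([.56869,-.28279])
p=O-.058*X
s=sense();s=dict(s);s["tcp_pos"]=np.r_[p,.14];s["tool_rot"]=Ro.from_matrix(np.array([[-X[0],Y[0],0],[-X[1],Y[1],0],[0,0,-1]])).as_quat()
k=O-.019*X+.185*Y;rows([(*k,.14,91.92,10)],s)
E
```

```text
[-0.0039, 0.0185, 0.0, 0.0, 0.0, 0.1571]
[-0.001, 0.0189, 0.0, 0.0, 0.0, 0.1571]
[0.002, 0.0188, 0.0, 0.0, 0.0, 0.1571]
[0.0049, 0.0183, 0.0, 0.0, 0.0, 0.1571]
[0.0077, 0.0173, 0.0, 0.0, 0.0, 0.1571]
[0.0103, 0.0158, 0.0, 0.0, 0.0, 0.1571]
[0.0127, 0.014, 0.0, 0.0, 0.0, 0.1571]
[0.0147, 0.0119, 0.0, 0.0, 0.0, 0.1571]
[0.0164, 0.0094, 0.0, 0.0, 0.0, 0.1571]
[0.0177, 0.0067, 0.0, 0.0, 0.0, 0.1571]
-
```

>>> apply_moves --pt "0.005 0 0 0 0 0 0.06" --pt "0.006 0 0 0 0 0 0.06" --pt "0.006 0 0 0 0 0 0.06" --pt "0 0 -0.036 0 0 0 0.06" --pt "0 0 -0.04 0 0 0 0.06" --pt "0 0 -0.04 0 0 0 1" --pt "0 0 0 0 0 0 1" --force 40

```text
t: 25.6
tcp_pos: [0.5119, -0.2857, 0.1433]
tool_rot: [-0.017, 1.0, -0.003, 0.004]
force: [-0.0, -0.4, -0.7]
finger_gap: 0.051
gripper_force: 0.0
```

>>> apply_moves --pt "-0.004 0.0185 0 0 0 0.157 1" --pt "-0.001 0.019 0 0 0 0.157 1" --pt "0.002 0.019 0 0 0 0.157 1" --pt "0.005 0.018 0 0 0 0.157 1" --pt "0.0077 0.017 0 0 0 0.157 1" --pt "0.0103 0.016 0 0 0 0.157 1" --pt "0.0127 0.014 0 0 0 0.157 1" --pt "0.0147 0.012 0 0 0 0.157 1"

```text
t: 26.6
tcp_pos: [0.5353, -0.1341, 0.1384]
tool_rot: [0.576, 0.817, -0.0, -0.001]
force: [-0.5, -0.2, 0.1]
finger_gap: -0.001
gripper_force: 0.0
```

>>> apply_moves --pt "0.0164 0.0094 0 0 0 0.157 1" --pt "0.0177 0.0067 0 0 0 0.157 1" --pt "0 0 0 0 0 0 1" --pt "0 0 0 0 0 0 1"

```text
t: 27.1
tcp_pos: [0.5422, -0.0982, 0.1392]
tool_rot: [0.694, 0.72, -0.0, 0.0]
force: [0.2, 0.6, -0.4]
finger_gap: -0.001
gripper_force: 0.0
```

```bash
python3 - <<'E'
from h import *
jig(st())
t=np.radians(1.92);X=np.array([np.cos(t),np.sin(t)]);Y=np.array([-X[1],X[0]]);O=np.array([.56869,-.28279])
k=O-.019*X+.182*Y;rows([(*k,.019,91.92,4)])
# where does the module stand now? terminals (yellow) in both fixed views
Cs=[cam("scene"),cam("side")];out=[]
for n in("scene","side"):
    im=snapshot(n);h=cv2.cvtColor(im,cv2.COLOR_RGB2HSV);m=cv2.inRange(h,(12,120,120),(30,255,255))
    C=cam(n);q=proj(C,[.536,-.284,.055]);m2=np.zeros_like(m);x,y=int(q[0]),int(q[1]);m2[y-40:y+40,x-50:x+50]=m[y-40:y+40,x-50:x+50]
    nn,l,s,c=cv2.connectedComponentsWithStats(m2)
    for i in range(1,nn):
        if s[i][4]>4:
            d=ray(C,*c[i],.055)[:2]-O;print(n,c[i].round(1),s[i][4],"jig@.055",(d@X).round(4),(d@Y).round(4))
E
```

```text
27.1 [ 0.5422 -0.0982  0.1392] ang 92.09 tilt [-0.0003 -0.0005] F [ 0.18  0.61 -0.43] -0.001 0.0 [-0.38  0.56  1.71 -0.    0.88 -0.42]
jig -0.02032336313672198 0.18537341240114305 F jig 0.20482148818954343 0.6019836489100516
[-0.0008, 0.0003, 0.03, -0.0001, 0.0001, 0.0008]
[-0.0008, 0.0003, 0.03, -0.0001, 0.0001, 0.0008]
[-0.0008, 0.0003, 0.03, -0.0001, 0.0001, 0.0008]
[-0.0008, 0.0003, 0.03, -0.0001, 0.0001, 0.0008]
-
scene [430.4 330.6] 28 jig@.055 -0.0211 0.0673
scene [449.4 343.4] 16 jig@.055 -0.0199 0.0273
scene [461.  351.5] 18 jig@.055 -0.02 0.0035
scene [473.  359.7] 18 jig@.055 -0.0197 -0.0201
side [452.5 284. ] 12 jig@.055 -0.0242 0.0668
side [470.2 288.6] 5 jig@.055 -0.0216 0.0277
side [481.4 292. ] 5 jig@.055 -0.0215 0.003
```

>>> apply_moves --pt "0 0.001 0.04 0 0 0.002 1" --pt "0 0 0.04 0 0 0.001 1" --pt "0 0 0.03 0 0 0 1" --pt "0 0 0.01 0 0 0 1" --pt "-0.01 0 0 0 0 0 1" --pt "-0.01 0 0 0 0 0 1" --pt "0 0 0 0 0 0 1"

```text
t: 28.08
tcp_pos: [0.5454, -0.1197, 0.0211]
tool_rot: [0.697, 0.717, 0.001, 0.002]
force: [0.8, -1.2, -0.2]
finger_gap: 0.001
gripper_force: 0.0
```

```bash
python3 - <<'E'
from h import *
jig(st())
E
```

```text
28.07 [ 0.5454 -0.1197  0.0211] ang 91.7 tilt [ 0.0037 -0.0021] F [ 0.78 -1.16 -0.17] 0.001 0.0 [-0.42  0.76  1.75 -0.    0.63 -0.45]
jig -0.017833447019562184 0.1638134270475111 F jig 0.743743052308406 -1.1833070340838507
```

>>> apply_moves --pt "-0.005 -0.001 0 0 0 0 1" --pt "-0.005 0 0 0 0 0 1" --pt "-0.005 0 0 0 0 0 1" --pt "-0.005 0 0 0 0 0 1" --pt "-0.004 0 0 0 0 0 1" --pt "-0.004 0 0 0 0 0 1" --pt "0 0 0 0 0 0 1"

```text
t: 28.95
tcp_pos: [0.5441, -0.1467, 0.0197]
tool_rot: [0.696, 0.718, -0.0, 0.001]
force: [-0.1, -0.3, -0.2]
finger_gap: 0.001
gripper_force: 0.0
```

```bash
python3 - <<'E'
from h import *
jig(st())
E
```

```text
28.95 [ 0.5441 -0.1467  0.0197] ang 91.77 tilt [ 0.0008 -0.0012] F [-0.07 -0.3  -0.24] 0.001 0.0 [-0.46  0.77  1.73 -0.    0.64 -0.49]
jig -0.020000460164955228 0.13685453129919048 F jig -0.07615077712739035 -0.2998735235985003
```

>>> apply_moves --pt "-0.003 0 0 0 0 0 1" --pt "-0.003 0 0 0 0 0 1" --pt "-0.002 0 0 0 0 0 1" --pt "-0.001 0 0 0 0 0 1" --pt "0 0 0 0 0 0 1" --pt "0 0 0 0 0 0 1"

```text
t: 29.7
tcp_pos: [0.5442, -0.1543, 0.0198]
tool_rot: [0.696, 0.718, 0.0, 0.0]
force: [1.4, 4.6, -0.6]
finger_gap: 0.002
gripper_force: 2.5
```

```bash
python3 - <<'E'
from h import *
jig(st())
E
```

```text
29.7 [ 0.5442 -0.1543  0.0198] ang 91.78 tilt [0.0003 0.0003] F [ 1.38  4.55 -0.57] 0.002 2.5 [-0.47  0.77  1.72  0.    0.65 -0.51]
jig -0.020142606502835655 0.1292856404236042 F jig 1.5321378108008143 4.501991849927109
```

>>> apply_moves --pt "-0.002 0 0 0 0 0 1" --pt "-0.001 0 0 0 0 0 1" --pt "0 0 0 0 0 0 1" --pt "0 0 0 0 0 0 1"

```text
t: 30.2
tcp_pos: [0.5441, -0.1543, 0.0198]
tool_rot: [0.696, 0.718, 0.001, -0.002]
force: [3.4, 13.6, 2.4]
finger_gap: -0.004
gripper_force: 7.0
```

>>> apply_moves --pt "0.007 0 0 0 0 0 1" --pt "0.01 0 0 0 0 0 1" --pt "0.012 0 -0.01 0 0 0 1" --pt "0 0 -0.05 0 0 0 1" --pt "0 0 -0.06 0 0 0 1" --pt "0 0 0 0 0 0 0.06" --pt "0 0 0 0 0 0 0.06"

```text
t: 31.08
tcp_pos: [0.5431, -0.1286, 0.1404]
tool_rot: [0.696, 0.718, -0.0, 0.001]
force: [-0.4, 0.0, -0.7]
finger_gap: 0.42
gripper_force: 0.0
```

```bash
python3 - <<'E'
from h import *
jig(st())
t=np.radians(1.92);X=np.array([np.cos(t),np.sin(t)]);Y=np.array([-X[1],X[0]]);O=np.array([.56869,-.28279])
k=O-.07*X+.0005*Y;rows([(*k,.14,181.92,12)])
# knob: dark blob against the mat, both views
for n in("scene","side"):
    im=snapshot(n);g=im.max(2);C=cam(n)
    for name,y in(("home",.1045),("out",.1345)):
        q=proj(C,[*(O-.019*X+y*Y),.032]).astype(int);print(n,name,q,"mean",g[q[1]-4:q[1]+5,q[0]-4:q[0]+5].mean().round(0))
    for y in(.0235,0,-.0235):print(n,proj(C,[*(O-.020*X+y*Y),.055]).round(1))
    h=cv2.cvtColor(im,cv2.COLOR_RGB2HSV);m=cv2.inRange(h,(12,120,120),(30,255,255));q=proj(C,[.536,-.284,.055]).astype(int);m2=0*m;m2[q[1]-40:q[1]+40,q[0]-50:q[0]+50]=m[q[1]-40:q[1]+40,q[0]-50:q[0]+50]
    nn,l,s,c=cv2.connectedComponentsWithStats(m2);print([c[i].round(1).tolist() for i in range(1,nn) if s[i][4]>4])
E
```

```text
31.07 [ 0.5431 -0.1286  0.1404] ang 91.79 tilt [ 0.001 -0.001] F [-0.44  0.04 -0.73] 0.42 0.0 [-0.43  0.56  1.69 -0.    0.89 -0.46]
jig -0.020442166540190362 0.15499403351370358 F jig -0.43902899650782573 0.05466384981656998
[-0.0129, -0.0041, 0.0, -0.0, 0.0001, -0.1311]
[-0.0122, -0.0058, 0.0, -0.0, 0.0001, -0.1311]
[-0.0114, -0.0073, 0.0, -0.0, 0.0001, -0.1311]
[-0.0103, -0.0087, 0.0, -0.0, 0.0001, -0.1311]
[-0.0091, -0.01, 0.0, -0.0, 0.0001, -0.1311]
[-0.0077, -0.0111, 0.0, -0.0, 0.0001, -0.1311]
[-0.0062, -0.012, 0.0, -0.0, 0.0001, -0.1311]
[-0.0046, -0.0127, 0.0, -0.0, 0.0001, -0.1311]
[-0.0029, -0.0132, 0.0, -0.0, 0.0001, -0.1311]
[-0.0011, -0.0135, 0.0, -0.0, 0.0001, -0.1311]
[0.0007, -0.0135, 0.0, -0.0, 0.0001, -0.1311]
[0.0024, -0.0133, 0.0, -0.0, 0.0001, -0.1311]
-
scene home [412 326] mean 31.0
scene out [400 317] mean 75.0
scene [451.2 344.7]
scene [462.8 352.7]
scene [474.7 361.1]
[[430.4, 330.6], [449.4, 343.4], [461.0, 351.5], [473.0, 359.7]]
side home [435 284] mean 46.0
side out [422 280] mean 79.0
side [472.2 288.7]
side [482.9 292. ]
side [493.7 295.3]
[[452.5, 284.0], [470.2, 288.6], [481.3, 292.2], [492.2, 295.4]]
```

>>> apply_moves --pt "-0.013 -0.004 0 0 0 -0.131 0.06" --pt "-0.012 -0.006 0 0 0 -0.131 0.06" --pt "-0.0115 -0.0073 0 0 0 -0.131 0.06" --pt "-0.0103 -0.0087 0 0 0 -0.131 0.06" --pt "-0.009 -0.01 0 0 0 -0.131 0.06" --pt "-0.0077 -0.011 0 0 0 -0.131 0.06" --pt "-0.0062 -0.012 0 0 0 -0.131 0.06" --pt "-0.0046 -0.0127 0 0 0 -0.131 0.06"

```text
t: 32.17
tcp_pos: [0.5126, -0.2325, 0.138]
tool_rot: [0.241, 0.97, 0.0, -0.002]
force: [0.7, 0.6, -0.9]
finger_gap: 0.468
gripper_force: 0.0
```

>>> apply_moves --pt "-0.003 -0.0132 0 0 0 -0.131 0.06" --pt "-0.001 -0.0135 0 0 0 -0.131 0.06" --pt "0.0007 -0.0135 0 0 0 -0.131 0.06" --pt "0.0024 -0.0133 0 0 0 -0.131 0.06" --pt "0 0 0.02 0 0 0 0.06" --pt "0 0 0 0 0 0 0.06" --pt "0 0 0 0 0 0 0.06"

```text
t: 33.05
tcp_pos: [0.4986, -0.2844, 0.1192]
tool_rot: [-0.016, 1.0, 0.0, -0.0]
force: [-0.1, 0.1, -0.3]
finger_gap: 0.466
gripper_force: 0.0
```

```bash
python3 - <<'E'
from h import *
jig(st())
t=np.radians(1.92);X=np.array([np.cos(t),np.sin(t)]);Y=np.array([-X[1],X[0]]);O=np.array([.56869,-.28279])
k=O-.065*X+.0005*Y;rows([(*k,.024,181.92,4)])
E
```

```text
33.05 [ 0.4986 -0.2844  0.1192] ang -178.14 tilt [-0.0008  0.0006] F [-0.06  0.06 -0.29] 0.466 0.0 [-0.71  0.61  1.66 -0.    0.87 -2.32]
jig -0.07014491640566442 0.0007595369425613591 F jig -0.05548248768698118 0.06553683303910854
[-0.0013, -0.0001, 0.0238, 0.0001, -0.0002, -0.0003]
[-0.0013, -0.0001, 0.0238, 0.0001, -0.0002, -0.0003]
[-0.0013, -0.0001, 0.0238, 0.0001, -0.0002, -0.0003]
[-0.0013, -0.0001, 0.0238, 0.0001, -0.0002, -0.0003]
-
```

>>> apply_moves --pt "0 0 0.035 0 0 0 0.06" --pt "0 0 0.035 0 0 0 0.06" --pt "0 0 0.024 0 0 0 0.06" --pt "0 0 0 0 0 0 0.06" --pt "-0.008 0 0 0 0 0 0.06" --pt "-0.007 0 0 0 0 0 0.06" --pt "0 0 0 0 0 0 0.06"

```text
t: 33.92
tcp_pos: [0.5155, -0.2849, 0.0271]
tool_rot: [-0.017, 1.0, -0.001, 0.002]
force: [-0.0, 1.1, 0.6]
finger_gap: 0.466
gripper_force: 0.0
```

```bash
python3 - <<'E'
from h import *
jig(st())
E
```

```text
33.92 [ 0.5155 -0.2849  0.0271] ang -178.1 tilt [ 0.0032 -0.0027] F [-0.01  1.14  0.59] 0.466 0.0 [-0.69  0.77  1.66 -0.    0.7  -2.3 ]
jig -0.05320096418925659 -0.0003638117890088638 F jig 0.02832078285555657 1.1401435122974986
```

>>> apply_moves --pt "-0.003 0 0 0 0 0 0.06" --pt "-0.003 0 0 0 0 0 0.06" --pt "-0.002 0 0 0 0 0 0.06" --pt "-0.001 0 0 0 0 0 0.06" --pt "-0.001 0 0 0 0 0 0.06" --pt "0 0 0 0 0 0 0.06" --pt "0 0 0 0 0 0 0.06"

```text
t: 34.8
tcp_pos: [0.5232, -0.284, 0.0258]
tool_rot: [-0.016, 1.0, -0.0, -0.0]
force: [-2.9, -1.5, 0.9]
finger_gap: 0.469
gripper_force: 1.6
```

```bash
python3 - <<'E'
from h import *
jig(st())
E
```

```text
34.8 [ 0.5232 -0.284   0.0258] ang -178.14 tilt [-0.0007 -0.0002] F [-2.93 -1.48  0.88] 0.469 1.6 [-0.68  0.78  1.64 -0.    0.72 -2.29]
jig -0.045480362859078964 0.000333013664961809 F jig -2.9787524842497284 -1.3759916976291775
```

>>> apply_moves --pt "-0.0015 -0.0005 0 0 0 0 0.06" --pt "-0.001 0 0 0 0 0 0.06" --pt "-0.001 0 0 0 0 0 0.06" --pt "0 0 0 0 0 0 0.06" --pt "0 0 0 0 0 0 0.06" --pt "0 0 0 0 0 0 0.06"

```text
t: 35.55
tcp_pos: [0.5232, -0.2839, 0.0258]
tool_rot: [-0.017, 1.0, 0.001, -0.004]
force: [-12.3, -3.1, 6.4]
finger_gap: 0.47
gripper_force: 6.1
```

```bash
python3 - <<'E'
from h import *
jig(st())
E
```

```text
35.55 [ 0.5232 -0.2839  0.0258] ang -178.09 tilt [-0.0078  0.0021] F [-12.34  -3.11   6.45] 0.47 6.1 [-0.68  0.78  1.64 -0.    0.73 -2.28]
jig -0.04553518524242521 0.00043169500527938886 F jig -12.441044814385892 -2.6983118511449087
```

>>> apply_moves --pt "0 -0.001 -0.0007 0 0 0 0.06" --pt "-0.0005 0 0 0 0 0 0.06" --pt "0 0 0 0 0 0 0.06" --pt "0 0 0 0 0 0 0.06" --pt "0 0 0 0 0 0 0.06"

```text
t: 36.17
tcp_pos: [0.5231, -0.2839, 0.0259]
tool_rot: [-0.017, 1.0, 0.002, -0.005]
force: [-11.4, -2.5, 3.4]
finger_gap: 0.473
gripper_force: 5.8
```

```bash
python3 - <<'E'
from h import *
jig(st())
E
```

```text
36.17 [ 0.5231 -0.2839  0.0259] ang -178.09 tilt [-0.0092  0.0039] F [-11.38  -2.47   3.44] 0.473 5.8 [-0.68  0.78  1.64 -0.    0.73 -2.28]
jig -0.04555719916649655 0.00040812756633629784 F jig -11.452753109806538 -2.0892483981436896
```

Next, a little more forward push and less side and down load, aiming for about 13.5 N at the tool.

>>> apply_moves --pt "-0.0008 -0.001 -0.0004 0 0 0 0.06" --pt "0 0 0 0 0 0 0.06" --pt "0 0 0 0 0 0 0.06" --pt "0 0 0 0 0 0 0.06" --pt "0 0 0 0 0 0 0.06" --pt "0 0 0 0 0 0 0.06" --pt "0 0 0 0 0 0 0.06" --pt "0 0 0 0 0 0 0.06"

```text
t: 37.17
tcp_pos: [0.5231, -0.2839, 0.0259]
tool_rot: [-0.017, 1.0, 0.003, -0.006]
force: [-11.3, 0.3, 2.8]
finger_gap: 0.468
gripper_force: 6.2
```

```bash
python3 - <<'E'
from h import *
jig(st());A=cam("scene")
im=snapshot("scene");g=im.max(2)
for n,p in(("home",(412,326)),("out",(400,317))):print(n,g[p[1]-4:p[1]+5,p[0]-4:p[0]+5].mean())
jig(st())
E
```

```text
37.17 [ 0.5231 -0.2839  0.0259] ang -178.08 tilt [-0.0113  0.0057] F [-11.27   0.3    2.78] 0.468 6.2 [-0.68  0.78  1.64 -0.    0.74 -2.28]
jig -0.045616371639790744 0.000431019582827506 F jig -11.257674381645568 0.6727802796933013
home 34.81481481481482
out 87.33333333333333
37.23 [ 0.5231 -0.2839  0.0259] ang -178.08 tilt [-0.0113  0.0058] F [-11.9   -0.42   2.59] 0.471 6.2 [-0.68  0.78  1.64 -0.    0.74 -2.28]
jig -0.04559907339691566 0.0004510859663359357 F jig -11.908768901840485 -0.02364254176124808
```

>>> apply_moves --pt "-0.001 0 0 0 0 0 0.06" --pt "0 0 0 0 0 0 0.06" --pt "0 0 0 0 0 0 0.06" --pt "0 0 0 0 0 0 0.06" --pt "0 0 0 0 0 0 0.06" --pt "0 0 0 0 0 0 0.06"

```text
t: 37.98
tcp_pos: [0.5231, -0.2839, 0.0259]
tool_rot: [-0.017, 1.0, 0.003, -0.007]
force: [-14.3, -1.7, 4.1]
finger_gap: 0.47
gripper_force: 7.4
```

```bash
python3 - <<'E'
from h import *
s=st();jig(s)
if 11<-s["force"][0]<18: print(sign_off())
E
```

```text
37.98 [ 0.5231 -0.2839  0.0259] ang -178.07 tilt [-0.0132  0.0061] F [-14.33  -1.75   4.11] 0.47 7.4 [-0.68  0.78  1.63 -0.01  0.74 -2.28]
jig -0.04559126021973948 0.00045311082135826943 F jig -14.380017107019137 -1.2674506310973954
the job is handed in; nothing more can be done
None
```

The job is handed in at 38 s of the 72 s: by position and force the module is seated flat on the heatsink and the pin is home, and the fingertips are still pressing with about 14 N at the tool, so roughly 10–14 N on the heatsink after plate friction.

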